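# String a porcelain spine on the threading stand and clamp the tailstock

## Task

Draw the stand's tailstock back and thread every porcelain vertebra from the cork mat onto the stand's rod, tallest first against the headstock and then in descending height towards the tip; then bring the tailstock fully home so that its end cap closes over the end of the rod. Then lock the tailstock with its captive screw: pull the wing knob up against its spring so that the thread catches, and drive it clockwise as far as it will go. Leave the jar, the bowl and the finished pod where they are.

Things in the scene. Friction and masses are not known exactly. Their poses are not given: they have to be found in the camera images.
- stand: threading stand, fixed to the bench: aluminium twin-rail bed 480 mm long (its y axis; z up), 88 mm wide, rail tops 54 mm above the bench; at its -y end a grey headstock, 160 mm high, that carries a level bare steel rod; at its +y end a sliding grey tailstock. Origin on the bench below the bed; the rod's axis is at x = 0, 134 mm above the bench.
- rod_root (a point): point on the rod's axis at the face of the headstock's 40 mm steel flange, where the rod begins. Its axes are the stand's: +y runs along the rod towards the free tip. The rod is 12 mm thick.
- rod_tip (a point): free, rounded tip of the rod, 192 mm from rod_root.
- tailstock (a joint): how far the tailstock stands back from home along the bed (m): 0 = home against its stop, its steel end cap over the last 18 mm of the rod; 0.14 = fully back. Starts 0 to 0.03 back. Slides with 2.5 N of friction while its screw is loose: drawn along by its knob. Grey column 56 x 54 mm, top 154 mm above the bench, on a foot 80 x 90 x 16 mm; the knob stands on a 38 mm steel collar, top 165 mm.
- cap_mouth (a point): centre of the open mouth of the tailstock's steel end cap (a cup of 30 mm outside, 17 mm bore), facing the rod's tip, 22 mm in front of the column. At home it lies 174 mm from rod_root, so that length of rod is free for the pieces.
- screw_lift (a joint): height of the tailstock's captive clamp screw above rest (m), pulled straight up: 0 = let down by its spring (4 N at rest, 8 N at 10 mm), the clamp plate hanging clear below the bed. At about 10.5 mm the plate meets the bed. Driven home it reads about 12 mm.
- screw_turn (a joint): turn of the captive screw (rad), clockwise from above positive: 0 at rest, 2.5 at its end stop. At rest a pin in a notch stops it at about 0.2; pulled up 8 to 10 mm it turns, and past 0.4 rad its thread has caught and holds it up when let go. Coarse thread, rising 2.3 mm per rad: 7 mm up at 0.3 rad, 12 mm at 2.5. It stiffens from about 1.9 rad as the plate grips the bed; under 0.4 N m.
- knob_grip (a point): middle of the screw's black wing knob: a bar 60 mm long (its own x axis), 16 mm thick (its y), 34 mm high, this point 14 mm below its top and 35 mm above the column's collar at rest. Rises and turns with the screw. Its z axis is up.
- ware_mat: flat cork mat 310 x 250 mm, about 1 mm thick, on the bench, on which the porcelain pieces stand (feet at bench height). Origin at its centre.
- vertebra_1: white porcelain vertebra 82 mm tall: an arched slab 48 mm wide (x) with flat upright sides, 40 mm thick (y), flat foot and round crown, standing on its foot. Origin at the centre of its foot. May be absent. The tallest of the set of five.
- vertebra_1_hole (a point): centre of that piece's 20 mm through hole, which runs along its own y axis, with its centre 24 mm below the crown and 58 mm above the foot. It hangs about 4 mm below the rod's axis when threaded on the rod.
- vertebra_2: white porcelain vertebra 74 mm tall: an arched slab 48 mm wide (x) with flat upright sides, 40 mm thick (y), flat foot and round crown, standing on its foot. Origin at the centre of its foot. May be absent.
- vertebra_2_hole (a point): centre of that piece's 20 mm through hole, which runs along its own y axis, with its centre 24 mm below the crown and 50 mm above the foot. It hangs about 4 mm below the rod's axis when threaded on the rod.
- vertebra_3: white porcelain vertebra 66 mm tall: an arched slab 48 mm wide (x) with flat upright sides, 40 mm thick (y), flat foot and round crown, standing on its foot. Origin at the centre of its foot. May be absent.
- vertebra_3_hole (a point): centre of that piece's 20 mm through hole, which runs along its own y axis, with its centre 24 mm below the crown and 42 mm above the foot. It hangs about 4 mm below the rod's axis when threaded on the rod.
- vertebra_4: white porcelain vertebra 58 mm tall: an arched slab 48 mm wide (x) with flat upright sides, 40 mm thick (y), flat foot and round crown, standing on its foot. Origin at the centre of its foot. May be absent.
- vertebra_4_hole (a point): centre of that piece's 20 mm through hole, which runs along its own y axis, with its centre 24 mm below the crown and 34 mm above the foot. It hangs about 4 mm below the rod's axis when threaded on the rod.
- vertebra_5: white porcelain vertebra 50 mm tall: an arched slab 48 mm wide (x) with flat upright sides, 40 mm thick (y), flat foot and round crown, standing on its foot. Origin at the centre of its foot. May be absent. The shortest of the set of five.
- vertebra_5_hole (a point): centre of that piece's 20 mm through hole, which runs along its own y axis, with its centre 24 mm below the crown and 26 mm above the foot. It hangs about 4 mm below the rod's axis when threaded on the rod.
- glaze_jar: white glaze jar with lid, 72 mm wide, 100 mm high, to be left alone. Origin under its centre.
- clay_bowl: terracotta bowl, 110 mm wide, 55 mm high, to be left alone. Origin under its centre.
- pod: finished white porcelain pod, 68 mm wide, 110 mm high, to be left alone. Origin under its centre.

How it is judged:
On the way, in this order (a step that is already met when the one before it is completed fails the run):
1. every piece hangs on the rod, in descending height from the headstock to the tip (x of vertebra_1_hole in the frame of rod_root between -0.008 and 0.008 m and z of vertebra_1_hole in the frame of rod_root between -0.012 and 0.01 m and y of vertebra_1_hole in the frame of rod_root between 0.008 and 0.18 m and x of vertebra_2_hole in the frame of rod_root between -0.008 and 0.008 m and z of vertebra_2_hole in the frame of rod_root between -0.012 and 0.01 m and y of vertebra_2_hole in the frame of rod_root between 0.008 and 0.18 m and x of vertebra_3_hole in the frame of rod_root between -0.008 and 0.008 m and z of vertebra_3_hole in the frame of rod_root between -0.012 and 0.01 m and y of vertebra_3_hole in the frame of rod_root between 0.008 and 0.18 m and x of vertebra_4_hole in the frame of rod_root between -0.008 and 0.008 m and z of vertebra_4_hole in the frame of rod_root between -0.012 and 0.01 m and y of vertebra_4_hole in the frame of rod_root between 0.008 and 0.18 m and x of vertebra_5_hole in the frame of rod_root between -0.008 and 0.008 m and z of vertebra_5_hole in the frame of rod_root between -0.012 and 0.01 m and y of vertebra_5_hole in the frame of rod_root between 0.008 and 0.18 m and ((y of rod_tip in the frame of vertebra_1 above 0 m and y of vertebra_2_hole in the frame of vertebra_1 above 0.02 m) or (y of rod_tip in the frame of vertebra_1 below 0 m and y of vertebra_2_hole in the frame of vertebra_1 below -0.02 m)) and ((y of rod_tip in the frame of vertebra_1 above 0 m and y of vertebra_3_hole in the frame of vertebra_1 above 0.02 m) or (y of rod_tip in the frame of vertebra_1 below 0 m and y of vertebra_3_hole in the frame of vertebra_1 below -0.02 m)) and ((y of rod_tip in the frame of vertebra_1 above 0 m and y of vertebra_4_hole in the frame of vertebra_1 above 0.02 m) or (y of rod_tip in the frame of vertebra_1 below 0 m and y of vertebra_4_hole in the frame of vertebra_1 below -0.02 m)) and ((y of rod_tip in the frame of vertebra_1 above 0 m and y of vertebra_5_hole in the frame of vertebra_1 above 0.02 m) or (y of rod_tip in the frame of vertebra_1 below 0 m and y of vertebra_5_hole in the frame of vertebra_1 below -0.02 m)) and ((y of rod_tip in the frame of vertebra_2 above 0 m and y of vertebra_3_hole in the frame of vertebra_2 above 0.02 m) or (y of rod_tip in the frame of vertebra_2 below 0 m and y of vertebra_3_hole in the frame of vertebra_2 below -0.02 m)) and ((y of rod_tip in the frame of vertebra_2 above 0 m and y of vertebra_4_hole in the frame of vertebra_2 above 0.02 m) or (y of rod_tip in the frame of vertebra_2 below 0 m and y of vertebra_4_hole in the frame of vertebra_2 below -0.02 m)) and ((y of rod_tip in the frame of vertebra_2 above 0 m and y of vertebra_5_hole in the frame of vertebra_2 above 0.02 m) or (y of rod_tip in the frame of vertebra_2 below 0 m and y of vertebra_5_hole in the frame of vertebra_2 below -0.02 m)) and ((y of rod_tip in the frame of vertebra_3 above 0 m and y of vertebra_4_hole in the frame of vertebra_3 above 0.02 m) or (y of rod_tip in the frame of vertebra_3 below 0 m and y of vertebra_4_hole in the frame of vertebra_3 below -0.02 m)) and ((y of rod_tip in the frame of vertebra_3 above 0 m and y of vertebra_5_hole in the frame of vertebra_3 above 0.02 m) or (y of rod_tip in the frame of vertebra_3 below 0 m and y of vertebra_5_hole in the frame of vertebra_3 below -0.02 m)) and ((y of rod_tip in the frame of vertebra_4 above 0 m and y of vertebra_5_hole in the frame of vertebra_4 above 0.02 m) or (y of rod_tip in the frame of vertebra_4 below 0 m and y of vertebra_5_hole in the frame of vertebra_4 below -0.02 m))), for 0.2 s.
2. the tailstock is home, its cap over the end of the rod (all of step 1 and value of joint tailstock below 0.004 m), for 0.2 s.
3. the captive screw is pulled up and its thread has caught (value of joint tailstock below 0.004 m and value of joint screw_lift above 0.0065 m and value of joint screw_turn above 0.35 rad), for 0.1 s.
4. the screw is driven home (value of joint screw_turn above 2.25 rad), for 0.2 s.
At the end, for the whole second after the job is handed in: All pieces hang on the rod (hole within 8 mm sideways, 12 mm in height of its axis), tallest at the headstock, each next shorter; tailstock within 4 mm of home; screw up in its thread (over 9 mm), turned past 2.25 of 2.5 rad; jar, bowl, pod within 30 mm of their places (all of step 2 and value of joint screw_lift above 0.009 m and value of joint screw_turn above 2.25 rad and distance of each of glaze_jar, clay_bowl, pod from where it was at the start of the episode below 0.03 m); the robot touches nothing.
It fails at once if the glaze jar is knocked over (angle between glaze_jar's own z axis and vertical above 0.5 rad).
It fails at once if the clay bowl is knocked over (angle between clay_bowl's own z axis and vertical above 0.5 rad).
It fails at once if the porcelain pod is knocked over (angle between pod's own z axis and vertical above 0.5 rad).
Of vertebra_1, vertebra_2, vertebra_3, vertebra_4, vertebra_5 only 3 to 4 are there at a start; the rules pass over those that are not, and their reading is None.
At some moment in a run one of vertebra_1, vertebra_2, vertebra_3, vertebra_4, vertebra_5 may be knocked a few centimetres aside while the robot is not near it.
It also fails if it takes over 210 s, if anything falls off the work surface, if the arm or the gripper's body presses on something with over 40 N, if the wrist force passes 120 N, or if a joint passes its speed limit or range.

## Robot

A 6-joint arm with a two-finger parallel gripper is mounted at the origin on the work surface. World frame = base frame: x ahead of the robot, y to its left, z up, the work surface at z = 0. Lengths are in m, angles in rad, forces in N, time in s.
With the tool pointing down it reaches from about 0.225 to 0.875 m from the base axis. Payload 3.4 kg.
Tool frame: the origin (TCP) lies at the very end of the fingers, on their centre line; the grasp point (between the pads) lies 19 mm behind it; z points along the fingers, y is the line along which they close (so a half turn about z gives the same grasp; the last joint's range is limited). The gripper opens to 85 mm and grips with 20 to 120 N. Pads are 22 mm wide; open, the fingers measure 114 mm over their backs; the gripper's body (76 mm by 85 mm) begins 54 mm behind the grasp point. The pads swing forward as they close: fully open they stand 13 mm farther back than shut.
Start: joints at [-1.339, 0.276, 1.505, -0, 1.361, -0.121], TCP at [0.199, -0.54, 0.231] pointing down, gripper open.
Joint ranges: [-2.89, 2.89], [-0.75, 2.08], [0.22, 2.7], [-1.18, 4.32], [0.11, 2.71], [-2.7, 2.7]. Speed limits (rad/s): [2.57, 2.57, 3.14, 3.14, 3.14, 3.14].

## Interface

Orientations are given as a unit quaternion [w, x, y, z].
In Python, from rig import readout, vision, manip gives the robot as it stands.
- The arm moves only by the shell command python3 -m handwheel 'ROWS' [FORCE]. ROWS is JSON, a list of rows, each a list of 3 entries, a list of its own where there are three numbers: the shift along the tool's x, y, z in mm, then the turn, a rotation vector about the tool's x, y, z in units of 6 degrees (1.0 is 6 degrees), then the closure, from -1 (fully open) to 1 (shut), so that 0 is half open. A call has 1 to 20 rows; each row shifts and turns the commanded pose from where the row before left it, along the tool's axes as they then stand; what a row does not reach is not made up. A row lasts 1/8 s, in which the tool goes at most 62.5 mm and 10.7 degrees, less where a joint would pass 70% of its speed; a pose out of reach is approached as far as the arm can. A call is refused whole if a number of a shift passes 62.5 or a number of a turn 1, either way. A call with a gripper value outside its range is refused whole. The fingers move at their own pace and stop on an object; FORCE is the grip in N (left out, the last holds). Time passes only in rows, so rows that do not move let the fingers close. It gives the time, the measured TCP pose, the force, the opening and the grip force at its end, in the units of the state.
- readout.get_state(): the state, without advancing time (a new reading comes with each control period).
- vision.get_image(name): name is "scene" or "side" or "wrist"; returns the picture (384x512x3 uint8, blue, green, red); there is no depth.
- vision.camera_params(name): a dict with "intrinsics" (3x3 intrinsics, pixels), "dist" ([k1, k2, p1, p2, k3] as OpenCV has them; the pictures are not rectified), "rvec" (rotation vector, rad) and "tvec" (3), from world to camera coordinates, as OpenCV has them; the wrist camera has in their place "hand_eye" (4x4, takes a point from camera to tool coordinates, whose origin is the TCP and whose axes are the flange's). Camera axes: x right, y down, z forward; pixel columns grow to the right and rows downward; lengths in m; the calibration is good to about 2 mm. A picture is of the moment at which its call begins: read the wrist's pose just before it. camera_params takes no time and is no camera call.
- manip.sign_off(): hands the job in; it is judged then, once.
The state is a dict: "clock": time; "qpos": joint angles; "qd": joint speeds; "effort": joint torques, N m; "position": TCP position; "ee_rot": TCP orientation; "contact_force": force on the tool from outside, world axes, zero at the start; "moment": the same for the moment, N m; "width": finger opening in m; "gripper_force": force on a finger pad.
Only numpy, scipy, OpenCV 4.12 (cv2) and the standard library are available. Lean on these libraries where they do the work, as an engineer would, in place of code of your own. Each camera call takes 0.05 s, during which the arm holds its last target. There are 200 camera calls.

## Working session

There is one attempt and no reset: what is moved stays moved. The work goes in short steps, Python scripts to look and compute and a shell command to move; the robot and the scene stay as the last step left them, time stands still between calls to the robot, and variables do not carry over. Pictures are saved under pics/ and viewed, at most 14 in all, crops included, and the job is handed in when it is done.

```bash
ls; mkdir -p pics
python3 - <<'E'
from rig import readout, vision
import cv2,numpy as np
print(readout.get_state())
ims=[]
for n in ("scene","side","wrist"):
    im=vision.get_image(n); cv2.imwrite(f"pics/{n}0.png",im); print(n,vision.camera_params(n))
E
```

```text
pics
{'clock': 0.0, 'qpos': array([-1.33900082e+00,  2.76582808e-01,  1.50613715e+00,  8.47743271e-06,
        1.36070452e+00, -1.21038891e-01]), 'qd': array([-1.20803882e-04, -2.41074656e-03,  6.08919674e-05,  5.65658754e-04,
        7.38341704e-04, -5.14377929e-04]), 'effort': array([-1.11510613e-03, -4.16771650e+01, -2.45802498e+01, -1.31832603e-04,
        1.11771884e-02, -4.86384948e-06]), 'position': array([ 0.19854985, -0.53906411,  0.23044507]), 'ee_rot': array([-9.14733393e-04,  9.84478547e-01,  1.75502568e-01, -4.65571675e-05]), 'contact_force': array([-0.04961576,  0.09459393, -0.95938312]), 'moment': array([-0.00538526, -0.01435735, -0.00179781]), 'gripper_force': 0.0, 'width': 0.08569263127283551}
scene {'intrinsics': array([[365.64310519,   0.        , 254.56137879],
       [  0.        , 365.64310519, 196.81962662],
       [  0.        ,   0.        ,   1.        ]]), 'dist': array([-0.00776916,  0.        ,  0.        ,  0.        ,  0.        ]), 'rvec': array([ 1.97240985,  1.71504395, -0.57219386]), 'tvec': array([-0.10346681, -0.37799925,  1.5377775 ])}
side {'int
[... 255 characters left out ...]
([ 2.20113663, -0.26964121,  0.12689843]), 'tvec': array([-0.55575968,  0.19072573,  0.90213322])}
wrist {'intrinsics': array([[304.46802913,   0.        , 255.34286035],
       [  0.        , 304.46802913, 194.66143792],
       [  0.        ,   0.        ,   1.        ]]), 'dist': array([0.0016271, 0.       , 0.       , 0.       , 0.       ]), 'hand_eye': array([[ 1.49104718e-04, -9.60862807e-01, -2.77024628e-01,
         7.07710673e-02],
       [ 9.99999810e-01,  3.09109794e-04, -5.33914315e-04,
         1.75226647e-05],
       [ 5.98649433e-04, -2.77024496e-01,  9.60862670e-01,
        -1.42213484e-01],
       [ 0.00000000e+00,  0.00000000e+00,  0.00000000e+00,
         1.00000000e+00]])}
```

View pics/scene0.png

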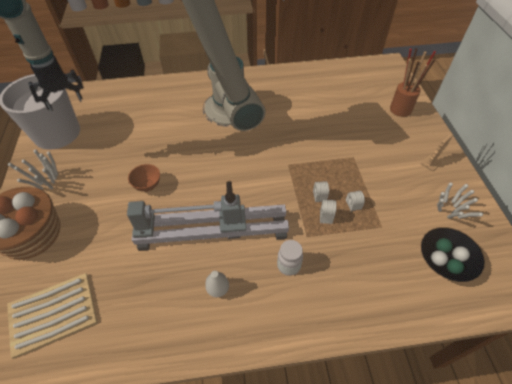

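View pics/side0.png

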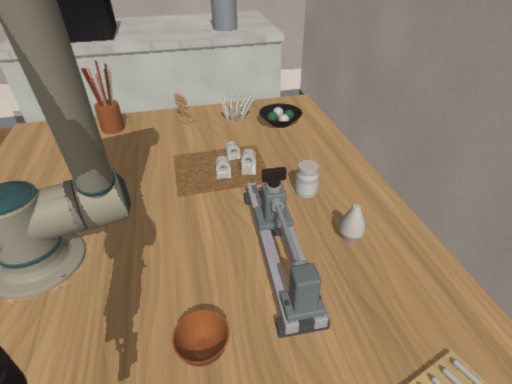

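The scene shows three vertebrae on the mat (scene px about (321,190), (328,211), (355,200)). The headstock is at (143,215), the tailstock at (231,213) with its knob at (229,190), the jar at (290,257), the pod at (217,285) and the bowl at (145,178). The side view agrees. I'll crop both to get accurate pixels.

Run:
```python
import cv2,numpy as np
a=cv2.imread("pics/scene0.png")[150:260,120:390]; b=cv2.imread("pics/side0.png")[130:340,160:360]
def grid(im,x0,y0,s):
    o=cv2.resize(im,None,fx=s,fy=s,interpolation=cv2.INTER_CUBIC)
    for x in range((x0+19)//20*20,x0+im.shape[1],20):
        cv2.line(o,(int((x-x0)*s),0),(int((x-x0)*s),6),(0,0,255),1); cv2.putText(o,str(x),(int((x-x0)*s),16),0,.35,(0,0,255),1)
    for y in range((y0+19)//20*20,y0+im.shape[0],20):
        cv2.line(o,(0,int((y-y0)*s)),(6,int((y-y0)*s)),(0,0,255),1); cv2.putText(o,str(y),(8,int((y-y0)*s)),0,.35,(0,0,255),1)
    return o
cv2.imwrite("pics/c1.png",grid(a,120,150,2.95)); cv2.imwrite("pics/c2.png",grid(b,160,130,2.85))
```

```text
(no output)
```

View pics/c1.png

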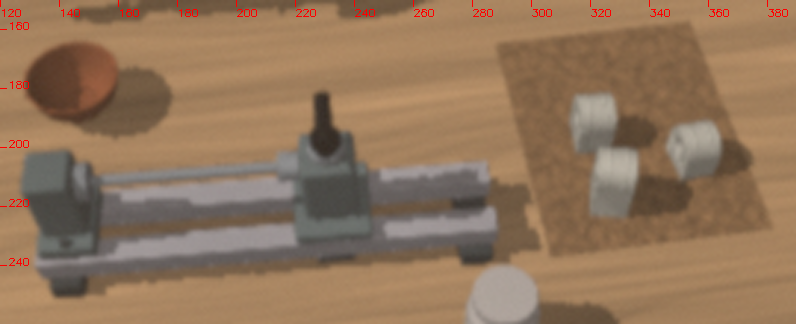

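View pics/c2.png

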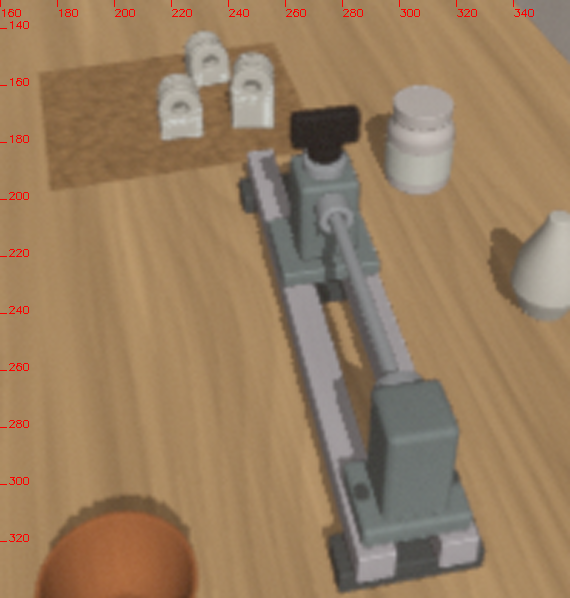

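The crops show the stand along the image. Rod root is at scene (152,211) / side (300,260), and the knob top at scene (229,183) / side (274,169). The vertebra holes face roughly the stand axis. Next, triangulation.

```bash
cat > h.py <<'E'
import numpy as np,cv2
from scipy.spatial.transform import Rotation as R
from rig import readout,vision
def cam(n,st=None):
    p=vision.camera_params(n)
    if n=="wrist":
        st=st or readout.get_state(); w,x,y,z=st["ee_rot"]
        T=np.eye(4);T[:3,:3]=R.from_quat([x,y,z,w]).as_matrix();T[:3,3]=st["position"]
        T=T@p["hand_eye"]; return p,T[:3,:3],T[:3,3]
    M=cv2.Rodrigues(p["rvec"])[0]; return p,M.T,-M.T@p["tvec"]
def ray(c,uv):
    p,Rm,o=c; q=cv2.undistortPoints(np.array([[uv]],float),p["intrinsics"],p["dist"])[0,0]
    d=Rm@np.r_[q,1]; return o,d/np.linalg.norm(d)
def onz(c,uv,z):
    o,d=ray(c,uv); return o+d*(z-o[2])/d[2]
def tri(c1,u1,c2,u2):
    o1,d1=ray(c1,u1);o2,d2=ray(c2,u2)
    s=np.linalg.lstsq(np.c_[d1,-d2],o2-o1,rcond=None)[0]
    a,b=o1+d1*s[0],o2+d2*s[1]; return (a+b)/2,np.linalg.norm(a-b)
def proj(c,X):
    p,Rm,o=c; rv=cv2.Rodrigues(Rm.T)[0]; return cv2.projectPoints(np.array([X],float),rv,-Rm.T@o,p["intrinsics"],p["dist"])[0].ravel()
E
python3 - <<'E'
from h import *
np.set_printoptions(precision=4,suppress=True)
S=cam("scene");D=cam("side");print(S[2],D[2])
s=lambda x,y:(120+x/2.95,150+y/2.95); d=lambda x,y:(160+x/2.85,130+y/2.85)
for n,a,b in [("root",(95,181),(398,372)),("knobtop",(321,97),(325,114)),("collar?",(327,150),(323,166)),("capm",(277,167),(338,220)),("A1",(593,100),(180,80)),("B1",(697,130),(207,38)),("C1",(615,153),(252,60)),("jar",(503,272),(423,95))]:
    print(n,*tri(S,s(*a),D,d(*b)))
print("bed near corners",onz(D,d(357,556),.054),onz(D,d(478,540),.054),"far",onz(D,d(250,153),.054),onz(S,s(488,164),.054),onz(S,s(496,208),.054))
print("mat",onz(S,s(497,43),0),onz(S,s(690,22),0),onz(S,s(773,229),0),onz(S,s(549,256),0))
for n,l,r in [("A",(160,136),(202,137)),("B",(190,83),(227,83)),("C",(232,126),(272,127))]:
    print(n,onz(D,d(*l),0),onz(D,d(*r),0))
E
```

```text
[ 1.2177 -0.0513  1.0163] [ 0.3987 -0.723   0.6909]
root [ 0.5884 -0.2738  0.1392] 0.002235268565744167
knobtop [ 0.5886 -0.0495  0.2186] 0.01629102010500566
collar? [ 0.5953 -0.0451  0.1532] 0.0008532760820447916
capm [ 0.5946 -0.0963  0.1335] 0.0008109087392202765
A1 [0.5104 0.2552 0.0709] 0.0014606988081221131
B1 [0.5599 0.3616 0.0594] 0.0025478648137573605
C1 [0.5945 0.2559 0.0849] 0.0028228129980909524
jar [0.7392 0.1022 0.1151] 0.013776326933216183
bed near corners [ 0.5365 -0.3516  0.054 ] [ 0.6216 -0.3601  0.054 ] far [0.563  0.1203 0.054 ] [0.5669 0.1272 0.054 ] [0.6237 0.1251 0.054 ]
mat [0.3512 0.1823 0.    ] [0.3518 0.4301 0.    ] [0.6603 0.4302 0.    ] [0.6588 0.18   0.    ]
A [0.4816 0.2505 0.    ] [0.5291 0.2364 0.    ]
B [0.5348 0.3557 0.    ] [0.5801 0.3442 0.    ]
C [0.5676 0.2498 0.    ] [0.6133 0.236  0.    ]
```

```bash
cat >> h.py <<'E'
def plan(pos,theta,st=None):
    """turn (6deg units, tool axes) to do first, then shift mm in the tool frame after the turn"""
    st=st or readout.get_state(); w,x,y,z=st["ee_rot"]; C=R.from_quat([x,y,z,w])
    t=np.radians(theta); G=R.from_matrix(np.array([[np.cos(t),np.sin(t),0],[np.sin(t),-np.cos(t),0],[0,0,-1.]]))
    rv=(C.inv()*G).as_rotvec(degrees=True)/6
    sh=G.inv().apply(np.array(pos)-st["position"])*1000
    X=C.as_matrix()[:,0]
    print("theta",np.degrees(np.arctan2(X[1],X[0])).round(2),"pos",st["position"].round(4),"turn",rv.round(2),"shift",sh.round(1),"F",st["contact_force"].round(1),"t",st["clock"],"w",round(st["width"],4))
E
python3 -c "
from h import *
plan((0.597,-0.02,0.40),-3)"
```

```text
theta 20.21 pos [ 0.1986 -0.5392  0.2306] turn [-0.01  0.    3.87] shift [ 370.7 -539.3 -169.4] F [0.2 0.2 0.3] t 0.15 w 0.0855
```

```bash
python3 -m handwheel '[[[0,0,-40],[0,0,1],-1],[[0,0,-40],[0,0,1],-1],[[0,0,-40],[0,0,1],-1],[[0,0,-40],[0,0,0.9],-1],[[30,-45,0],[0,0,0],-1],[[30,-45,0],[0,0,0],-1],[[30,-45,0],[0,0,0],-1],[[30,-45,0],[0,0,0],-1],[[30,-45,0],[0,0,0],-1],[[30,-45,0],[0,0,0],-1],[[30,-45,0],[0,0,0],-1],[[30,-45,0],[0,0,0],-1],[[30,-45,0],[0,0,0],-1],[[30,-45,0],[0,0,0],-1],[[30,-45,0],[0,0,0],-1],[[30,-45,0],[0,0,0],-1],[[0,0,0],[0,0,0],-1]]' 60
python3 - <<'E'
from h import *
plan((0.597,-0.02,0.40),-3)
im=vision.get_image("wrist");cv2.imwrite("pics/w1.png",im)
E
```

```text
clock: 2.28
position: [0.5897, -0.0173, 0.3897]
ee_rot: [-0.001, 1.0, -0.025, -0.001]
contact_force: [-0.3, 0.2, 0.1]
width: 0.0852
gripper_force: 0.0
theta -2.9 pos [ 0.5897 -0.0173  0.3897] turn [-0.01  0.02  0.02] shift [  7.4   2.3 -10.3] F [-0.3  0.2  0.1] t 2.275 w 0.0852
```

View pics/w1.png

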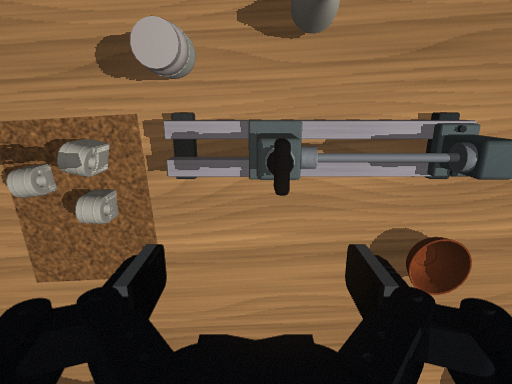

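The wrist view shows the rod level at row 158, with the cap mouth at about (317,158) and the flange at about (449,158). The knob top lies at about (282,165). The three vertebrae are at (84,158), (31,181) and (97,207).

Run:
```python
from h import *
np.set_printoptions(precision=4,suppress=True)
W=cam("wrist")
im=cv2.imread("pics/w1.png")
for n,uv,z in [("cap",(317,158),.134),("root",(449,158),.134),("rodA",(330,158),.134),("rodB",(440,158),.134),("knob front top",(282,192),.214),("knobcentre",(282,167),.214),("bedTL",(166,122),.054),("bedBL",(168,178),.054),("bedTR",(427,121),.054)]:
    print(n,onz(W,uv,z))
# rod profile column
for x in (335,380,430): print(x,im[145:172,x].mean(1).astype(int))
c=cv2.resize(im[110:240,0:300],None,fx=2.6,fy=2.6,interpolation=cv2.INTER_CUBIC);cv2.imwrite("pics/w1c.png",c)
```

```text
cap [ 0.5898 -0.1002  0.134 ]
root [ 0.5807 -0.2735  0.134 ]
rodA [ 0.5889 -0.1173  0.134 ]
rodB [ 0.5813 -0.2617  0.134 ]
knob front top [ 0.5686 -0.0468  0.214 ]
knobcentre [ 0.5961 -0.0476  0.214 ]
bedTL [0.6434 0.115  0.054 ]
bedBL [0.5559 0.1236 0.054 ]
bedTR [ 0.6239 -0.2833  0.054 ]
335 [ 63  65  67  67  65  64  66  66  73  95 109 120 128 120 117 107  85 108
 140 139 140 145 142 138 138 139 140]
380 [ 72  67  70  67  72  69  72  72  76  96 107 120 127 125 116 105  89  71
  80  81  78 143 147 148 147 144 146]
430 [ 18  18  16  17  16  24  21  17  72  95 107 118 126 125 116 104  87  37
  31  32  27  31  32  30  32  30  33]
```

View pics/w1c.png

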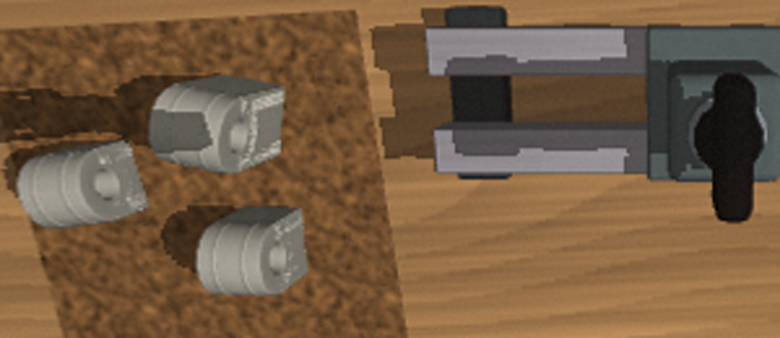

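```bash
python3 -c "
from h import *
plan((0.5935,-0.0475,0.184),-2.9)"
```

```text
theta -3.02 pos [ 0.5886 -0.0191  0.3901] turn [ 0.    0.02 -0.02] shift [  6.3  28.1 206.1] F [-0.1 -0.6  0.7] t 2.325 w 0.0855
```

```bash
python3 -m handwheel '[[[3,14,30],[0,0,0],-1],[[3,14,40],[0,0,0],-1],[[0,0,40],[0,0,0],-1],[[0,0,40],[0,0,0],-1],[[0,0,36],[0,0,0],-1],[[0,0,20],[0,0,0],-1],[[0,0,0],[0,0,0],1],[[0,0,0],[0,0,0],1],[[0,0,0],[0,0,0],1],[[0,0,0],[0,0,0],1],[[0,0,0],[0,0,0],1],[[0,0,0],[0,0,0],1]]' 40
python3 -c "
from h import *
plan((0.6,0.09,0.184),-2.9)"
```

```text
clock: 3.82
position: [0.5932, -0.0486, 0.1866]
ee_rot: [0.0, 1.0, -0.028, 0.001]
contact_force: [0.1, 0.7, 6.2]
width: 0.0153
gripper_force: 42.9
theta -3.18 pos [ 0.5932 -0.0486  0.1866] turn [ 0.   -0.02 -0.05] shift [  -0.3 -138.8    2.6] F [0.1 0.7 6.2] t 3.825 w 0.0153
```

```bash
python3 -m handwheel '[[[0,-8,0],[0,0,0],1],[[0,-15,0],[0,0,0],1],[[0,-19,0],[0,0,0],1],[[0,-19,0],[0,0,0],1],[[0,-19,0],[0,0,0],1],[[0,-19,0],[0,0,0],1],[[0,-19,0],[0,0,0],1],[[0,-13,0],[0,0,0],1],[[0,-7,0],[0,0,0],1],[[0,0,0],[0,0,0],1],[[0,0,0],[0,0,0],-1],[[0,0,0],[0,0,0],-1],[[0,0,0],[0,0,0],-1],[[0,0,-30],[0,0,0],-1],[[0,0,-40],[0,0,0],-1],[[0,0,-40],[0,0,0],-1]]'
python3 -c "
from h import *
plan((0.48,0.26,0.32),74)"
```

```text
clock: 5.82
position: [0.6001, 0.0894, 0.296]
ee_rot: [-0.0, 1.0, -0.028, -0.0]
contact_force: [0.4, 0.1, 0.3]
width: 0.0853
gripper_force: 0.0
theta -3.16 pos [0.6001 0.0894 0.296 ] turn [-1.000e-02  0.000e+00 -1.286e+01] shift [ 130.9 -162.5  -24. ] F [0.4 0.1 0.3] t 5.825 w 0.0853
```

```bash
python3 -m handwheel '[[[0,0,-2],[0,0,-1],-1],[[0,0,-2],[0,0,-1],-1],[[0,0,-2],[0,0,-1],-1],[[0,0,-2],[0,0,-1],-1],[[0,0,-2],[0,0,-1],-1],[[0,0,-2],[0,0,-1],-1],[[0,0,-2],[0,0,-1],-1],[[0,0,-2],[0,0,-1],-1],[[0,0,-2],[0,0,-1],-1],[[0,0,-2],[0,0,-1],-1],[[0,0,-2],[0,0,-1],-1],[[0,0,-2],[0,0,-1],-1],[[0,0,0],[0,0,-0.9],-1],[[32,-40,0],[0,0,0],-1],[[33,-40,0],[0,0,0],-1],[[33,-41,0],[0,0,0],-1],[[33,-41,0],[0,0,0],-1],[[0,0,0],[0,0,0],-1]]'
python3 - <<'E'
from h import *
im=vision.get_image("wrist");cv2.imwrite("pics/w2.png",im)
plan((0.48,0.26,0.32),74)
E
```

```text
clock: 8.07
position: [0.4776, 0.2621, 0.3195]
ee_rot: [-0.001, 0.796, 0.605, 0.0]
contact_force: [-0.5, -0.0, 0.6]
width: 0.0855
gripper_force: 0.0
theta 74.42 pos [0.479  0.2605 0.3194] turn [0.   0.   0.07] shift [-0.2  1.1 -0.6] F [-0.  -0.8  1. ] t 8.125 w 0.0849
```

View pics/w2.png

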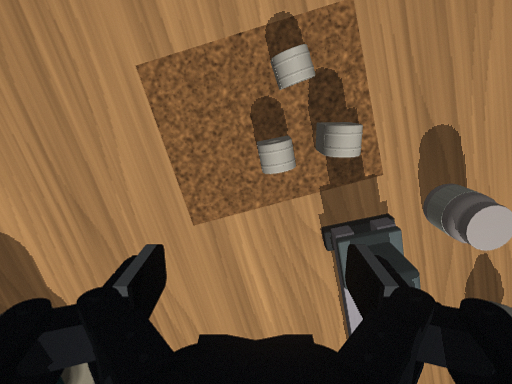

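The wrist view from above the mat shows C at (338,140), A at (276,155) and B at (293,66), and the jar at about (470,215). The stand's end is at (365,225). Now I'll get positions, yaws and heights.

Run:
```python
from h import *
np.set_printoptions(precision=4,suppress=True)
D=cam("side");S=cam("scene");W=cam("wrist")
d=lambda x,y:np.array((160+x/2.85,130+y/2.85))
for n,l,r,h,cr in [("A",(160,136),(202,137),(180,108),(178,76)),("B",(190,83),(227,83),(210,60),(207,34)),("C",(232,126),(272,127),(251,85),(251,55))]:
    m=(onz(D,d(*l),0)+onz(D,d(*r),0))/2; nrm=np.array([.25,.97,0])
    o,v=ray(D,d(*h)); X=o+v*((m-o)@nrm)/(v@nrm); print(n,"hole front",X)
im=cv2.imread("pics/w2.png"); hsv=cv2.cvtColor(im,cv2.COLOR_BGR2HSV)
m=((hsv[...,1]<60)&(hsv[...,2]>90)).astype(np.uint8)*255
m[180:]=0; m=cv2.morphologyEx(m,cv2.MORPH_OPEN,np.ones((3,3)))
for c in cv2.findContours(m,cv2.RETR_EXTERNAL,cv2.CHAIN_APPROX_NONE)[0]:
    if cv2.contourArea(c)<200: continue
    c=cv2.convexHull(c); r=cv2.minAreaRect(c); print(r,cv2.approxPolyDP(c,2.5,True).reshape(-1,2).tolist())
    for z in (.035,.055,.07): print(z,onz(W,r[0],z)[:2],np.linalg.norm(onz(W,cv2.boxPoints(r)[0],z)-onz(W,cv2.boxPoints(r)[1],z)),np.linalg.norm(onz(W,cv2.boxPoints(r)[1],z)-onz(W,cv2.boxPoints(r)[2],z)))
```

```text
A hole front [0.5069 0.2431 0.0403]
B hole front [0.561  0.349  0.0339]
C hole front [0.5908 0.2428 0.0585]
((277.0091552734375, 157.1439208984375), (29.899694442749023, 34.386688232421875), 78.2317123413086) [[291, 140], [294, 167], [279, 172], [263, 172], [259, 146]]
0.035 [0.5093 0.255 ] 0.04759496560889217 0.042345714377969704
0.055 [0.5088 0.2584] 0.045363621315280996 0.04036046516248301
0.07 [0.5084 0.261 ] 0.04369011309507264 0.03887152825086792
((343.5, 141.0), (32.0, 35.0), 90.0) [[361, 125], [358, 155], [326, 155], [329, 126]]
0.035 [0.6038 0.252 ] 0.0478314184521199 0.044155668751947236
0.055 [0.5988 0.2556] 0.04558898879064058 0.04208556536517567
0.07 [0.5951 0.2583] 0.04390716654453113 0.04053298782509701
((293.3500061035156, 65.55000305175781), (35.417503356933594, 37.631099700927734), 71.56504821777344) [[305, 44], [314, 75], [281, 87], [274, 57]]
0.035 [0.5596 0.3651] 0.047398697263499594 0.04333347699974665
0.055 [0.5567 0.3634] 0.04517655441056404 0.04130191955688029
0.07 [0.5546 0.3621] 0.043509947270862305 0.03977825147473041
```

C is vertebra_1 (82 mm), A is vertebra_3 (66 mm) and B is vertebra_4 (58 mm). I'll take C first.

```bash
python3 -c "
from h import *
plan((0.596,0.260,0.026),75)"
```

```text
theta 74.42 pos [0.479  0.2605 0.3194] turn [ 0.   0.  -0.1] shift [ 29.8 113.2 293.4] F [-0.  -0.8  1. ] t 8.125 w 0.0849
```

```bash
python3 -m handwheel '[[[10,38,0],[0,0,-0.1],-0.6],[[10,38,20],[0,0,0],-0.6],[[10,37,40],[0,0,0],-0.6],[[0,0,50],[0,0,0],-0.6],[[0,0,50],[0,0,0],-0.6],[[0,0,50],[0,0,0],-0.6],[[0,0,40],[0,0,0],-0.6],[[0,0,28],[0,0,0],-0.6],[[0,0,15],[0,0,0],-0.6],[[0,0,0],[0,0,0],1],[[0,0,0],[0,0,0],1],[[0,0,0],[0,0,0],1],[[0,0,0],[0,0,0],1],[[0,0,0],[0,0,0],1]]' 40
python3 -c "
from h import *
plan((0.596,0.260,0.24),87)"
```

```text
clock: 9.88
position: [0.597, 0.2582, 0.0267]
ee_rot: [0.0, 0.794, 0.608, 0.0]
contact_force: [-0.4, 0.5, -2.0]
width: 0.0478
gripper_force: 43.1
theta 74.82 pos [0.597  0.2582 0.0267] turn [ 0.01 -0.   -2.03] shift [   1.7   -1.1 -213.3] F [-0.4  0.5 -2. ] t 9.875 w 0.0478
```

```bash
python3 -m handwheel '[[[0,0,-15],[0,0,0],1],[[0,0,-40],[0,0,0],1],[[0,0,-50],[0,0,-1],1],[[0,0,-50],[0,0,-1.04],1],[[0,0,-50],[0,0,0],1],[[0,0,-48],[0,0,0],1],[[0,0,0],[0,0,0],1]]' || python3 -m handwheel '[[[0,0,-15],[0,0,0],1],[[0,0,-40],[0,0,0],1],[[0,0,-50],[0,0,-1],1],[[0,0,-50],[0,0,-1],1],[[0,0,-50],[0,0,0],1],[[0,0,-48],[0,0,0],1],[[0,0,0],[0,0,0],1]]'
python3 -c "
from h import *
plan((0.593,-0.035,0.28),87.05)"
```

```text
clock: 10.75
position: [0.5989, 0.2588, 0.2858]
ee_rot: [0.003, 0.726, 0.687, 0.005]
contact_force: [0.6, 0.3, -1.1]
width: 0.0475
gripper_force: 43.2
theta 86.82 pos [0.5989 0.2588 0.2858] turn [ 0.1  -0.04 -0.04] shift [-293.8    9.2    5.8] F [ 0.6  0.3 -1.1] t 10.75 w 0.0475out of range: row 4 has -1.04, outside -1 to 1
```

```bash
python3 -m handwheel '[[[-40,1,0],[0,0,0],1],[[-50,2,0],[0,0,0],1],[[-50,2,0],[0,0,0],1],[[-50,2,0],[0,0,0],1],[[-50,2,0],[0,0,0],1],[[-40,0,0],[0,0,0],1],[[-14,0,0],[0,0,0],1],[[0,0,0],[0,0,0],1]]'
python3 - <<'E'
from h import *
im=vision.get_image("wrist");cv2.imwrite("pics/w3.png",im)
plan((0.593,-0.035,0.1027),87.05)
W=cam("wrist")
for y in (-.0817,-.15,-.2735): print(proj(W,(0.5807+.0515*(y+.2735),y,.134)))
E
```

```text
clock: 11.75
position: [0.5891, -0.0361, 0.2787]
ee_rot: [-0.001, 0.727, 0.687, -0.0]
contact_force: [0.5, -0.5, -2.3]
width: 0.0478
gripper_force: 43.2
theta 86.8 pos [ 0.5892 -0.0351  0.2789] turn [-0.01 -0.01 -0.04] shift [  0.3   3.7 176.2] F [ 0.3  0.3 -2.5] t 11.8 w 0.0477
[259.01289509 227.48451763]
[259.07228199 286.85984784]
[259.16493196 378.60884969]
```

View pics/w3.png

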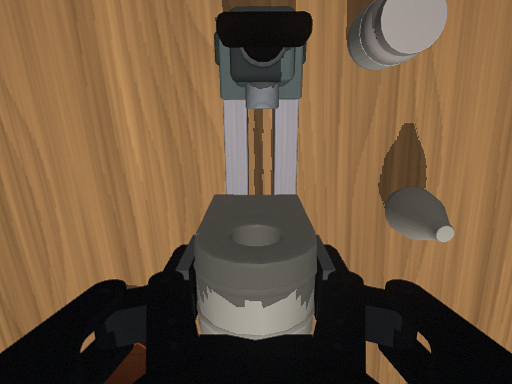

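The held piece hides the rod. The cap is visible at about (262,104), the rails span 224–298, and the hole is at (256,236).

Run:
```python
from h import *
np.set_printoptions(precision=4,suppress=True)
W=cam("wrist")
im=cv2.imread("pics/w3.png")
for uv,z in [((262,104),.134),((224,150),.054),((298,150),.054),((225,180),.054),((297,180),.054)]:
    X=onz(W,uv,z); print(X, "axis x err", X[0]-(0.5807+.0515*(X[1]+.2735)))
print(im[103,240:285].mean(1).astype(int)); print(im[160,215:305].mean(1).astype(int))
```

```text
[0.5995 0.0378 0.134 ] axis x err 0.002813927662151383
[ 0.5528 -0.0119  0.054 ] axis x err -0.04139144066171441
[ 0.6417 -0.0168  0.054 ] axis x err 0.047790365849650684
[ 0.5509 -0.0489  0.054 ] axis x err -0.041359343248966396
[ 0.6398 -0.0538  0.054 ] axis x err 0.04782303665523524
[152 151 152 156 158 119  63  88  93  96 105 113 113 117 119 119 119 117
 118 120 121 118 118 118 117 118 118 112 114 114 116 112 110 106  99  91
  85  76  73 161 160 156 153 155 157]
[117 120 123 123 119 117 111 119 125 127 124 155 155 153 155 156 151 153
 154 160 158 153 154 152 155 155 156 158 156 152 159 150 111  59 112 115
 115 116 116 111  63  67  65  63  63  63  64  77 125 121 122 125 124 121
 121 124 119  66  51  92 147 156 155 157 157 154 153 153 159 158 156 154
 152 155 155 156 156 153 151 154 159 135  95 120 112 112 115 121 123 119]
```

```bash
python3 -m handwheel '[[[0,3.2,20],[0,0,-0.04],1],[[0,3.2,35],[0,0,0],1],[[0,0,40],[0,0,0],1],[[0,0,40],[0,0,0],1],[[0,0,30],[0,0,0],1],[[0,0,11],[0,0,0],1],[[0,0,0],[0,0,0],1]]'
python3 - <<'E'
from h import *
plan((0.5957,-0.035,0.1027),87.05)
im=vision.get_image("side");cv2.imwrite("pics/s4.png",cv2.resize(im[130:290,230:340],None,fx=4,fy=3.7,interpolation=cv2.INTER_CUBIC))
E
```

```text
clock: 12.68
position: [0.5959, -0.0352, 0.1031]
ee_rot: [-0.0, 0.725, 0.689, -0.0]
contact_force: [-0.0, -0.0, -1.3]
width: 0.0473
gripper_force: 43.1
theta 87.13 pos [ 0.5959 -0.0352  0.1031] turn [-0.01 -0.    0.01] shift [ 0.2 -0.2  0.4] F [-0.  -0.  -1.3] t 12.675 w 0.0473
```

View pics/s4.png

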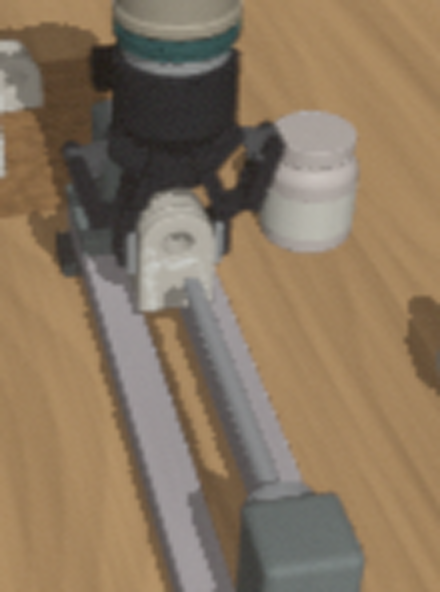

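The side view shows the rod tip at crop (193,285) pointing at the hole at (180,240). The alignment looks good, so I'll insert gently.

```bash
python3 -m handwheel '[[[-12,0,0],[0,0,0],1],[[-12,0,0],[0,0,0],1],[[-6,0,0],[0,0,0],1],[[-6,0,0],[0,0,0],1],[[-6,0,0],[0,0,0],1],[[0,0,0],[0,0,0],1]]'
python3 - <<'E'
from h import *
plan((0.5957,-0.035,0.1027),87.05)
E
```

```text
clock: 13.48
position: [0.5938, -0.0787, 0.1033]
ee_rot: [0.0, 0.725, 0.688, -0.0]
contact_force: [0.9, 0.6, -1.7]
width: 0.0478
gripper_force: 43.1
theta 87.01 pos [ 0.5938 -0.0787  0.1033] turn [ 0.    0.   -0.01] shift [43.7 -0.3  0.6] F [ 0.9  0.6 -1.7] t 13.475 w 0.0478
```

```bash
python3 -m handwheel '[[[-20,0,0],[0,0,0],1],[[-20,0,0],[0,0,0],1],[[-20,0,0],[0,0,0],1],[[-20,0,0],[0,0,0],1],[[-20,0,0],[0,0,0],1],[[-20,0,0],[0,0,0],1],[[-20,0,0],[0,0,0],1],[[-15,0,0],[0,0,0],1],[[-6,0,0],[0,0,0],1],[[0,0,0],[0,0,0],1]]'
python3 - <<'E'
from h import *
plan((0.585,-0.243,0.1027),87.05)
E
```

```text
clock: 14.72
position: [0.5854, -0.2391, 0.1032]
ee_rot: [-0.0, 0.725, 0.689, 0.0]
contact_force: [-0.1, 0.3, -2.2]
width: 0.0476
gripper_force: 43.1
theta 87.02 pos [ 0.5854 -0.2391  0.1032] turn [-0. -0. -0.] shift [-3.9 -0.2  0.5] F [-0.1  0.3 -2.2] t 14.725 w 0.0476
```

```bash
python3 -m handwheel '[[[-4,0,3],[0,0,0],1],[[0,0,1],[0,0,0],1],[[0,0,0],[0,0,0],-0.4],[[0,0,0],[0,0,0],-0.4],[[0,0,0],[0,0,0],-0.4],[[0,0,-15],[0,0,0],-0.4],[[0,0,-40],[0,0,0],-0.4],[[0,0,-50],[0,0,0],-0.4],[[0,0,-50],[0,0,0],-0.4],[[0,0,-30],[0,0,0],-0.4],[[0,0,0],[0,0,0],-0.4]]'
python3 - <<'E'
from h import *
plan((0.509,0.23,0.29),84.5)
E
```

```text
clock: 16.1
position: [0.5866, -0.2437, 0.2888]
ee_rot: [0.004, 0.725, 0.689, 0.001]
contact_force: [-0.6, 0.5, 0.0]
width: 0.0602
gripper_force: 0.0
theta 87.06 pos [ 0.5866 -0.2437  0.2888] turn [0.07 0.03 0.43] shift [ 464.1 -122.6   -1.2] F [-0.6  0.5  0. ] t 16.1 w 0.0602
```

```bash
python3 -m handwheel '[[[38,-10,0],[0,0,0.43],-0.6],[[47,-12,0],[0,0,0],-0.6],[[47,-12,0],[0,0,0],-0.6],[[47,-12,0],[0,0,0],-0.6],[[47,-12,0],[0,0,0],-0.6],[[47,-13,0],[0,0,0],-0.6],[[47,-13,0],[0,0,0],-0.6],[[47,-13,0],[0,0,0],-0.6],[[47,-13,0],[0,0,0],-0.6],[[46,-13,0],[0,0,0],-0.6],[[0,0,0],[0,0,0],-0.6]]'
cat > find.py <<'E'
import sys
from h import *
np.set_printoptions(precision=4,suppress=True)
st=readout.get_state(); im=vision.get_image("wrist"); cv2.imwrite(sys.argv[1],im); W=cam("wrist",st)
hsv=cv2.cvtColor(im,cv2.COLOR_BGR2HSV)
m=((hsv[...,1]<60)&(hsv[...,2]>90)).astype(np.uint8)*255
m=cv2.morphologyEx(m,cv2.MORPH_OPEN,np.ones((3,3)))
for c in cv2.findContours(m,cv2.RETR_EXTERNAL,cv2.CHAIN_APPROX_NONE)[0]:
    if cv2.contourArea(c)<300: continue
    c=cv2.convexHull(c); r=cv2.minAreaRect(c); X=onz(W,r[0],.05)
    if not(.35<X[0]<.66 and .18<X[1]<.43): continue
    print("px",np.round(r[0]),"centre",X[:2],"poly",[(onz(W,p,.05)[:2]*1000).astype(int).tolist() for p in cv2.approxPolyDP(c,2.5,True).reshape(-1,2)])
E
python3 find.py pics/w5.png; python3 -c "
from h import *
plan((0.509,0.26,0.1),84.5)"
```

```text
clock: 17.48
position: [0.5038, 0.2291, 0.2831]
ee_rot: [-0.001, 0.739, 0.674, -0.001]
contact_force: [0.1, -1.3, 0.2]
width: 0.0682
gripper_force: 0.0
px [256. 140.] centre [0.5066 0.2603] poly [[530, 277], [526, 240], [490, 241], [483, 245], [488, 281]]
px [291.  43.] centre [0.5559 0.3643] poly [[574, 385], [578, 346], [573, 343], [534, 340], [533, 380], [553, 386]]
theta 84.64 pos [0.5044 0.2272 0.2832] turn [-0.02  0.01  0.02] shift [ 33.    1.4 183.2] F [-0.1 -0.9  1. ] t 17.525 w 0.0683
```

View pics/w5.png

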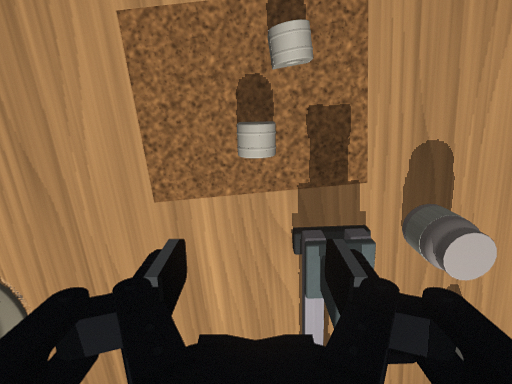

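The pieces have not moved: A is straight ahead at (256,140) and B at (291,43). Grasping A.

```bash
python3 -m handwheel '[[[16,1,10],[0,0,0],-0.6],[[17,1,40],[0,0,0],-0.6],[[0,0,50],[0,0,0],-0.6],[[0,0,50],[0,0,0],-0.6],[[0,0,50],[0,0,0],-0.6],[[0,0,40],[0,0,0],-0.6],[[0,0,20],[0,0,0],-0.6],[[0,0,9],[0,0,0],-0.6],[[0,0,0],[0,0,0],1],[[0,0,0],[0,0,0],1],[[0,0,0],[0,0,0],1],[[0,0,0],[0,0,0],1],[[0,0,0],[0,0,0],1]]'
python3 -c "
from h import *
plan((0.5957,-0.035,0.29),87.05)"
```

```text
clock: 19.15
position: [0.5107, 0.2591, 0.0155]
ee_rot: [0.0, 0.74, 0.672, 0.0]
contact_force: [-0.2, -0.3, -1.8]
width: 0.0476
gripper_force: 41.9
theta 84.48 pos [0.5107 0.2591 0.0155] turn [ 0.   -0.   -0.43] shift [-289.3  100.  -274.5] F [-0.2 -0.3 -1.8] t 19.15 w 0.0476
```

```bash
python3 -m handwheel '[[[0,0,-15],[0,0,0],1],[[0,0,-40],[0,0,-0.43],1],[[0,0,-50],[0,0,0],1],[[0,0,-50],[0,0,0],1],[[0,0,-50],[0,0,0],1],[[0,0,-50],[0,0,0],1],[[-30,10,-18],[0,0,0],1],[[-45,16,0],[0,0,0],1],[[-45,16,0],[0,0,0],1],[[-45,16,0],[0,0,0],1],[[-45,16,0],[0,0,0],1],[[-45,16,0],[0,0,0],1],[[-34,10,0],[0,0,0],1],[[0,0,0],[0,0,0],1]]'
python3 - <<'E'
from h import *
plan((0.5957,-0.035,0.1075),87.05)
E
```

```text
clock: 20.9
position: [0.5959, -0.0374, 0.2889]
ee_rot: [0.001, 0.726, 0.687, -0.0]
contact_force: [-1.1, 0.9, -2.0]
width: 0.0476
gripper_force: 42.0
theta 86.84 pos [ 0.5959 -0.0374  0.2889] turn [ 0.01  0.01 -0.03] shift [  2.3  -0.3 181.4] F [-1.1  0.9 -2. ] t 20.9 w 0.0476
```

```bash
python3 -m handwheel '[[[2,0,25],[0,0,-0.03],1],[[0,0,40],[0,0,0],1],[[0,0,40],[0,0,0],1],[[0,0,40],[0,0,0],1],[[0,0,25],[0,0,0],1],[[0,0,11],[0,0,0],1],[[0,0,0],[0,0,0],1]]'
python3 - <<'E'
from h import *
plan((0.5957,-0.035,0.1075),87.05)
E
```

```text
clock: 21.78
position: [0.5956, -0.0321, 0.1075]
ee_rot: [-0.0, 0.724, 0.69, -0.0]
contact_force: [0.2, -0.5, -1.0]
width: 0.0477
gripper_force: 42.0
theta 87.26 pos [ 0.5956 -0.0321  0.1075] turn [-0.   -0.    0.04] shift [-2.8  0.3 -0. ] F [ 0.2 -0.5 -1. ] t 21.775 w 0.0477
```

```bash
python3 -m handwheel '[[[-12,0,0],[0,0,0.03],1],[[-12,0,0],[0,0,0],1],[[-6,0,0],[0,0,0],1],[[-6,0,0],[0,0,0],1],[[-6,0,0],[0,0,0],1],[[-6,0,0],[0,0,0],1]]'
python3 - <<'E'
from h import *
plan((0.5875,-0.196,0.1075),87.05)
E
```

```text
clock: 22.52
position: [0.5932, -0.081, 0.1072]
ee_rot: [-0.0, 0.725, 0.689, -0.0]
contact_force: [0.7, -0.2, -1.1]
width: 0.0475
gripper_force: 42.0
theta 87.05 pos [ 0.5932 -0.081   0.1072] turn [-0.  0.  0.] shift [-115.1    0.2   -0.3] F [ 0.7 -0.2 -1.1] t 22.525 w 0.0475
```

```bash
python3 -m handwheel '[[[-20,0,0],[0,0,0],1],[[-20,0,0],[0,0,0],1],[[-20,0,0],[0,0,0],1],[[-20,0,0],[0,0,0],1],[[-20,0,0],[0,0,0],1],[[-12,0,0],[0,0,0],1],[[-3,0,3],[0,0,0],1],[[0,0,1],[0,0,0],1],[[0,0,0],[0,0,0],-0.4],[[0,0,0],[0,0,0],-0.4],[[0,0,0],[0,0,0],-0.4],[[0,0,-15],[0,0,0],-0.4],[[0,0,-40],[0,0,0],-0.4],[[0,0,-50],[0,0,0],-0.4],[[0,0,-50],[0,0,0],-0.4],[[0,0,-30],[0,0,0],-0.4],[[0,0,0],[0,0,0],-0.4]]'
python3 - <<'E'
from h import *
plan((0.553,0.33,0.29),92)
E
```

```text
clock: 24.65
position: [0.5887, -0.196, 0.2927]
ee_rot: [0.004, 0.725, 0.689, 0.001]
contact_force: [-0.8, -0.7, -0.2]
width: 0.0594
gripper_force: 0.0
theta 87.06 pos [ 0.5887 -0.196   0.2927] turn [ 0.07  0.03 -0.82] shift [526.9 -17.4   2.7] F [-0.8 -0.7 -0.2] t 24.65 w 0.0594
```

```bash
python3 -m handwheel '[[[40,-2,0],[0,0,-0.82],-0.6],[[48,-2,0],[0,0,0],-0.6],[[48,-2,0],[0,0,0],-0.6],[[48,-2,0],[0,0,0],-0.6],[[48,-2,0],[0,0,0],-0.6],[[48,-2,0],[0,0,0],-0.6],[[48,-2,0],[0,0,0],-0.6],[[48,-2,0],[0,0,0],-0.6],[[48,-2,0],[0,0,0],-0.6],[[48,0,0],[0,0,0],-0.6],[[48,0,0],[0,0,0],-0.6],[[0,0,0],[0,0,0],-0.6]]'
python3 find.py pics/w6.png; python3 -c "
from h import *
plan((0.556,0.364,0.01),92)"
```

```text
clock: 26.15
position: [0.5536, 0.3268, 0.2864]
ee_rot: [-0.001, 0.693, 0.721, -0.001]
contact_force: [0.4, -0.5, -0.1]
width: 0.0683
gripper_force: 0.0
px [260. 134.] centre [0.5573 0.3665] poly [[578, 385], [579, 349], [537, 348], [536, 384]]
theta 92.13 pos [0.5539 0.3248 0.2867] turn [-0.02  0.01  0.02] shift [ 39.1   3.5 276.7] F [ 0.5 -0.5 -0.1] t 26.2 w 0.0683
```

```bash
python3 -m handwheel '[[[20,2,20],[0,0,0],-0.6],[[20,2,40],[0,0,0],-0.6],[[0,0,50],[0,0,0],-0.6],[[0,0,50],[0,0,0],-0.6],[[0,0,50],[0,0,0],-0.6],[[0,0,40],[0,0,0],-0.6],[[0,0,20],[0,0,0],-0.6],[[0,0,6],[0,0,0],-0.6],[[0,0,0],[0,0,0],1],[[0,0,0],[0,0,0],1],[[0,0,0],[0,0,0],1],[[0,0,0],[0,0,0],1],[[0,0,0],[0,0,0],1]]'
python3 -c "
from h import *
plan((0.5957,-0.035,0.29),87.05)"
```

```text
clock: 27.82
position: [0.5576, 0.3638, 0.0125]
ee_rot: [0.0, 0.695, 0.719, 0.0]
contact_force: [-0.4, -0.2, -0.7]
width: 0.0477
gripper_force: 40.6
theta 91.97 pos [0.5576 0.3638 0.0125] turn [ 0.   -0.    0.82] shift [-396.3   58.6 -277.5] F [-0.4 -0.2 -0.7] t 27.825 w 0.0477
```

```bash
python3 -m handwheel '[[[0,0,-15],[0,0,0],1],[[0,0,-40],[0,0,0.82],1],[[0,0,-50],[0,0,0],1],[[0,0,-50],[0,0,0],1],[[0,0,-50],[0,0,0],1],[[0,0,-50],[0,0,0],1],[[-30,4,-22],[0,0,0],1],[[-45,7,0],[0,0,0],1],[[-45,7,0],[0,0,0],1],[[-45,7,0],[0,0,0],1],[[-45,7,0],[0,0,0],1],[[-45,7,0],[0,0,0],1],[[-45,7,0],[0,0,0],1],[[-45,7,0],[0,0,0],1],[[-35,6,0],[0,0,0],1],[[-16,0,0],[0,0,0],1],[[0,0,0],[0,0,0],1]]'
python3 - <<'E'
from h import *
plan((0.5957,-0.035,0.1125),87.05)
E
```

```text
clock: 29.95
position: [0.5958, -0.035, 0.2898]
ee_rot: [-0.0, 0.726, 0.688, 0.0]
contact_force: [1.0, -0.2, -1.5]
width: 0.0475
gripper_force: 40.9
theta 86.97 pos [ 0.5958 -0.035   0.2898] turn [ 0.   -0.01 -0.01] shift [-1.000e-01 -1.000e-01  1.773e+02] F [ 1.  -0.2 -1.5] t 29.95 w 0.0475
```

```bash
python3 -m handwheel '[[[0,0,25],[0,0,0],1],[[0,0,40],[0,0,0],1],[[0,0,40],[0,0,0],1],[[0,0,36],[0,0,0],1],[[0,0,25],[0,0,0],1],[[0,0,11],[0,0,0],1],[[0,0,0],[0,0,0],1],[[-12,0,0],[0,0,0],1],[[-12,0,0],[0,0,0],1],[[-6,0,0],[0,0,0],1],[[-6,0,0],[0,0,0],1],[[-6,0,0],[0,0,0],1]]'
python3 - <<'E'
from h import *
plan((0.59,-0.152,0.1125),87.05)
E
```

```text
clock: 31.45
position: [0.5939, -0.0772, 0.1124]
ee_rot: [0.0, 0.725, 0.689, 0.0]
contact_force: [0.6, 0.7, -1.5]
width: 0.0479
gripper_force: 40.9
theta 87.03 pos [ 0.5939 -0.0772  0.1124] turn [ 0. -0. -0.] shift [-74.9  -0.   -0.1] F [ 0.6  0.7 -1.5] t 31.45 w 0.0479
```

```bash
python3 -m handwheel '[[[-20,0,0],[0,0,0],1],[[-20,0,0],[0,0,0],1],[[-18,0,0],[0,0,0],1],[[-10,0,0],[0,0,0],1],[[-3,0,3],[0,0,0],1],[[0,0,1],[0,0,0],1],[[0,0,0],[0,0,0],-0.4],[[0,0,0],[0,0,0],-0.4],[[0,0,0],[0,0,0],-0.4],[[0,0,-15],[0,0,0],-0.4],[[0,0,-40],[0,0,0],-0.4],[[0,0,-50],[0,0,0],-0.4],[[0,0,-50],[0,0,0],-0.4],[[0,0,-30],[0,0,0],-0.4],[[60,0,0],[0,0,0],-1],[[60,0,0],[0,0,0],-1],[[0,0,0],[0,0,0],-1]]'
python3 - <<'E'
from h import *
plan((0.6,0.089,0.30),-2.9)
plan((0.6,0.089,0.30),177)
a=cv2.resize(vision.get_image("side")[150:320,230:350],None,fx=3.3,fy=3.3,interpolation=cv2.INTER_CUBIC)
b=cv2.resize(vision.get_image("scene")[150:270,110:310],None,fx=2,fy=2)
o=np.zeros((561,800,3),np.uint8);o[:561,:396]=a[:561];o[:240,396:796]=b;cv2.imwrite("pics/s7.png",o)
E
```

```text
clock: 33.58
position: [0.5963, -0.0235, 0.2949]
ee_rot: [0.0, 0.723, 0.691, 0.001]
contact_force: [0.3, -0.6, 0.0]
width: 0.0852
gripper_force: 0.0
theta 87.37 pos [ 0.5963 -0.0235  0.2949] turn [ 0.   -0.03 15.04] shift [  -2.  -112.6   -5.1] F [ 0.3 -0.6  0. ] t 33.575 w 0.0852
theta 87.37 pos [ 0.5963 -0.0235  0.2949] turn [  0.03   0.   -14.94] shift [  2.2 112.6  -5.1] F [ 0.3 -0.6  0. ] t 33.575 w 0.0852
```

View pics/s7.png

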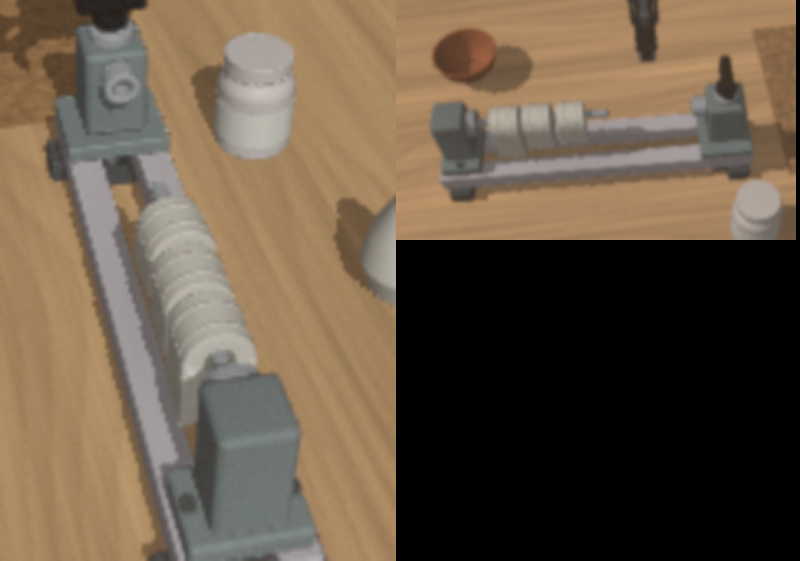

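All three hang on the rod in descending order (side crop (210,350) to (170,215)), the tailstock is back, and the mat is empty. Now I'll turn to 177° and take the knob.

```bash
python3 -m handwheel '[[[0,0,0],[0,0,-1],-1],[[0,0,0],[0,0,-1],-1],[[0,0,0],[0,0,-1],-1],[[0,0,0],[0,0,-1],-1],[[0,0,0],[0,0,-1],-1],[[0,0,0],[0,0,-1],-1],[[0,0,0],[0,0,-1],-1],[[0,0,0],[0,0,-1],-1],[[0,0,0],[0,0,-1],-1],[[0,0,0],[0,0,-1],-1],[[0,0,0],[0,0,-1],-1],[[0,0,0],[0,0,-1],-1],[[0,0,0],[0,0,-1],-1],[[0,0,0],[0,0,-1],-1],[[1,40,0],[0,0,-0.94],-1],[[1,40,0],[0,0,0],-1],[[0,32,0],[0,0,0],-1],[[0,0,0],[0,0,0],-1]]'
python3 - <<'E'
from h import *
plan((0.6,0.0894,0.184),177)
E
```

```text
clock: 35.92
position: [0.6051, 0.0842, 0.2935]
ee_rot: [0.0, 0.028, 1.0, -0.0]
contact_force: [-0.0, -0.5, 0.5]
width: 0.0853
gripper_force: 0.0
theta 176.75 pos [0.6051 0.0842 0.2935] turn [-0.    0.   -0.04] shift [  5.4   4.9 109.5] F [-0.  -0.5  0.5] t 35.925 w 0.0853
```

```bash
python3 -m handwheel '[[[4,5,25],[0,0,0],-1],[[0,0,40],[0,0,0],-1],[[0,0,30],[0,0,0],-1],[[0,0,14],[0,0,0],-1],[[0,0,0],[0,0,0],1],[[0,0,0],[0,0,0],1],[[0,0,0],[0,0,0],1],[[0,0,0],[0,0,0],1],[[0,0,0],[0,0,0],1],[[0,0,0],[0,0,0],1]]' 40
python3 - <<'E'
from h import *
plan((0.595,-0.0486,0.184),177)
E
```

```text
clock: 37.17
position: [0.6017, 0.0837, 0.1862]
ee_rot: [0.001, 0.029, 1.0, -0.005]
contact_force: [-1.8, -13.1, 4.6]
width: 0.0153
gripper_force: 42.5
theta 176.72 pos [0.6017 0.0837 0.1862] turn [-0.1   0.03 -0.05] shift [  -0.3 -132.5    2.2] F [ -1.8 -13.1   4.6] t 37.175 w 0.0153
```

```bash
python3 -m handwheel '[[[0,-8,0],[0,0,0],1],[[0,-15,0],[0,0,0],1],[[0,-19,0],[0,0,0],1],[[0,-19,0],[0,0,0],1],[[0,-19,0],[0,0,0],1],[[0,-19,0],[0,0,0],1],[[0,-19,0],[0,0,0],1],[[0,-10,0],[0,0,0],1],[[0,-5,0],[0,0,0],1],[[0,-5,0],[0,0,0],1],[[0,0,0],[0,0,0],1]]'
python3 - <<'E'
from h import *
plan((0.595,-0.0486,0.184),177)
E
```

```text
clock: 38.55
position: [0.5949, -0.0486, 0.1862]
ee_rot: [0.002, 0.029, 1.0, 0.0]
contact_force: [1.4, 0.8, 5.1]
width: 0.0153
gripper_force: 42.6
theta 176.69 pos [ 0.5949 -0.0486  0.1862] turn [ 0.    0.05 -0.05] shift [-0.1  0.   2.2] F [1.4 0.8 5.1] t 38.55 w 0.0153
```

Not at the stop yet; easing on until the force rises.

```bash
python3 -m handwheel '[[[0,-3,0],[0,0,0],1],[[0,-3,0],[0,0,0],1],[[0,-2,0],[0,0,0],1],[[0,0,0],[0,0,0],1]]'
python3 - <<'E'
from h import *
plan((0.595,-0.0486,0.184),177)
E
```

```text
clock: 39.05
position: [0.5945, -0.056, 0.1862]
ee_rot: [0.003, 0.029, 1.0, 0.0]
contact_force: [1.3, 1.1, 5.7]
width: 0.015
gripper_force: 42.6
theta 176.7 pos [ 0.5945 -0.056   0.1862] turn [ 0.01  0.05 -0.05] shift [-0.1  7.4  2.2] F [1.3 1.1 5.7] t 39.05 w 0.015
```

```bash
python3 -m handwheel '[[[0,-4,0],[0,0,0],1],[[0,-4,0],[0,0,0],1],[[0,-4,0],[0,0,0],1],[[0,0,0],[0,0,0],1]]'
python3 - <<'E'
from h import *
plan((0.595,-0.0486,0.184),177)
im=vision.get_image("side")[150:330,210:350];cv2.imwrite("pics/s8.png",cv2.resize(im,None,fx=3.3,fy=3.3,interpolation=cv2.INTER_CUBIC))
E
```

```text
clock: 39.55
position: [0.5942, -0.0591, 0.1862]
ee_rot: [0.003, 0.029, 1.0, 0.009]
contact_force: [4.3, 22.3, 5.4]
width: 0.0151
gripper_force: 43.0
theta 176.67 pos [ 0.5942 -0.0591  0.1862] turn [ 0.17  0.05 -0.05] shift [-0.2 10.5  2.2] F [ 4.3 22.3  5.4] t 39.55 w 0.0151
```

```bash
python3 -m handwheel '[[[0,5,0],[0,0,0],1],[[0,0,-4],[0,0,0],1],[[0,0,-4],[0,0,0],1],[[0,0,-3],[0,0,0],1],[[0,0,0],[0,0,0],1]]' 60
python3 - <<'E'
from h import *
plan((0.595,-0.0586,0.1952),177)
E
```

```text
clock: 40.22
position: [0.594, -0.0582, 0.1935]
ee_rot: [0.001, 0.029, 1.0, 0.005]
contact_force: [6.9, 11.9, -10.8]
width: 0.0147
gripper_force: 60.5
theta 176.72 pos [ 0.594  -0.0582  0.1935] turn [ 0.1   0.02 -0.05] shift [-1.  -0.4 -1.7] F [  6.9  11.9 -10.8] t 40.225 w 0.0147
```

```bash
python3 -m handwheel '[[[0,0,-2.5],[0,0,0],1],[[0,0,0],[0,0,0],1],[[0,0,0],[0,0,0.5],1],[[0,0,0],[0,0,1],1],[[0,0,0],[0,0,1],1],[[0,0,0],[0,0,1],1],[[0,0,0],[0,0,1],1],[[0,0,0],[0,0,0],1]]'
python3 - <<'E'
from h import *
plan((0.595,-0.0586,0.1952),177)
print(readout.get_state()["moment"])
E
```

```text
clock: 41.22
position: [0.594, -0.0583, 0.1955]
ee_rot: [-0.0, 0.261, 0.965, 0.005]
contact_force: [6.3, 11.6, -12.1]
width: 0.0151
gripper_force: 60.4
theta 149.68 pos [ 0.594  -0.0583  0.1955] turn [ 0.1  -0.01 -4.55] shift [-1.  -0.2  0.3] F [  6.3  11.6 -12.1] t 41.225 w 0.0151
[ 1.39643898 -1.28783828 -0.06173243]
```

```bash
python3 -m handwheel '[[[0,0,0],[0,0,1],1],[[0,0,0],[0,0,1],1],[[0,0,0],[0,0,1],1],[[0,0,0],[0,0,1],1],[[0,0,0],[0,0,1],1],[[0,0,0],[0,0,1],1],[[0,0,0],[0,0,1],1],[[0,0,0],[0,0,1],1],[[0,0,0],[0,0,1],1],[[0,0,0],[0,0,1],1],[[0,0,0],[0,0,1],1],[[0,0,0],[0,0,1],1],[[0,0,0],[0,0,0],1]]'
python3 - <<'E'
from h import *
plan((0.595,-0.0586,0.1952),33.5)
print(readout.get_state()["moment"])
E
```

```text
clock: 42.85
position: [0.5936, -0.0585, 0.1965]
ee_rot: [-0.003, 0.779, 0.627, 0.004]
contact_force: [4.5, 11.2, -6.4]
width: 0.0152
gripper_force: 61.2
theta 77.69 pos [ 0.5936 -0.0585  0.1965] turn [-0.03 -0.09  7.36] shift [1.1 0.8 1.3] F [ 4.5 11.2 -6.4] t 42.85 w 0.0152
[ 1.32254498 -0.85951899  0.0267911 ]
```

```bash
python3 -m handwheel '[[[0,0,0],[0,0,1],1],[[0,0,-0.3],[0,0,1],1],[[0,0,-0.3],[0,0,1],1],[[0,0,-0.3],[0,0,1],1],[[0,0,-0.3],[0,0,1],1],[[0,0,0],[0,0,1],1],[[0,0,0],[0,0,1],1],[[0,0,0],[0,0,0.5],1],[[0,0,0],[0,0,0],1],[[0,0,0],[0,0,0],1]]' 100
python3 - <<'E'
from h import *
plan((0.595,-0.0586,0.1952),33.5)
print(readout.get_state()["moment"])
E
```

```text
clock: 44.1
position: [0.5936, -0.0585, 0.1978]
ee_rot: [-0.004, 0.959, 0.283, 0.002]
contact_force: [4.5, 10.4, -6.3]
width: 0.0144
gripper_force: 99.5
theta 32.9 pos [ 0.5936 -0.0585  0.1978] turn [-0.06 -0.06 -0.1 ] shift [1.1 0.9 2.6] F [ 4.5 10.4 -6.3] t 44.1 w 0.0144
[ 1.37763432 -0.65352805  0.93915049]
```

```bash
python3 -m handwheel '[[[0,0,0],[0,0,0],-0.5],[[0,0,0],[0,0,0],-0.5],[[0,0,0],[0,0,0],-0.5],[[0,0,0],[0,0,0],-0.5],[[0,0,-10],[0,0,0],-0.5],[[0,0,-40],[0,0,0],-0.5],[[0,0,-50],[0,0,0],-0.5],[[0,0,-50],[0,0,0],-0.5],[[-50,0,0],[0,0,0],-0.5],[[-50,0,0],[0,0,0],-0.5],[[0,0,0],[0,0,0],-0.5]]'
python3 - <<'E'
from h import *
plan((0.595,-0.0586,0.1952),33.5)
a=cv2.resize(vision.get_image("side")[140:330,230:350],None,fx=3.1,fy=3.1,interpolation=cv2.INTER_CUBIC)
b=cv2.resize(vision.get_image("scene")[150:300,110:310],None,fx=2.1,fy=2.1,interpolation=cv2.INTER_CUBIC)
o=np.zeros((590,800,3),np.uint8);o[:a.shape[0],:a.shape[1]]=a;o[:b.shape[0],375:375+b.shape[1]]=b;cv2.imwrite("pics/s9.png",o)
E
```

```text
clock: 45.48
position: [0.5058, -0.1189, 0.3507]
ee_rot: [0.001, 0.96, 0.28, 0.0]
contact_force: [0.7, 0.1, 0.4]
width: 0.0641
gripper_force: 0.0
theta 32.51 pos [ 0.5058 -0.1189  0.3507] turn [ 0.02 -0.   -0.16] shift [107.6  -1.  155.5] F [0.7 0.1 0.4] t 45.475 w 0.0641
```

View pics/s9.png

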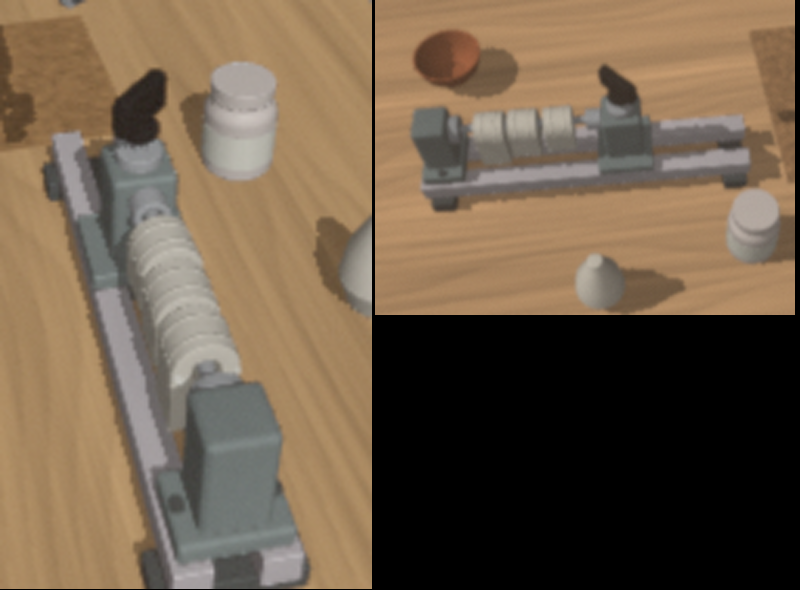

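The pieces hang in order. The cap is closed over the rod and the knob stands turned about 143° and raised. The jar, bowl and pod haven't moved, and the arm is clear. Handing in.

```bash
python3 -c "
from rig import manip
print(manip.sign_off())"
```

```text
the job is handed in; nothing more can be done
None
```

The job is handed in: the three pieces present (82, 66 and 58 mm) hang on the rod tallest first, the tailstock is home and its screw is driven to its end stop. The judge's result was not shown.

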